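# Load a rock core and start the core logger

## Robot

A 7-joint arm with a two-finger parallel gripper is mounted at the origin on the work surface; the furniture and walls round the work are solid. World frame = base frame: x ahead of the robot, y to its left, z up, the work surface at z = 0. Lengths are in m, angles in rad, forces in N, time in s.
With the tool pointing down it reaches from about 0.425 to 0.925 m from the base axis. Payload 6.8 kg.
Tool frame: the origin (TCP) lies on the mounting face of the last link; the fingertips stand 173 mm ahead of it and the grasp point (between the pads) lies 155 mm ahead of it; z points along the fingers, y is the line along which they close (so a half turn about z gives the same grasp; the last joint's range is limited). The gripper opens to 85 mm and grips with 20 to 120 N. Pads are 22 mm wide; open, the fingers measure 114 mm over their backs; the gripper's body (76 mm by 85 mm) begins 54 mm behind the grasp point. The pads swing forward as they close: fully open they stand 13 mm farther back than shut.
Start: joints at [1.071, 0.477, 0.022, 1.555, -0.011, 1.109, -0.083], TCP at [0.258, -0.624, 0.405] pointing down, gripper open.
Joint ranges: [-2.96, 2.96], [-0.34, 2.1], [-1.41, 1.46], [0.24, 2.44], [-1.37, 4.51], [0.17, 1.92], [-2.96, 2.96]. Speed limits (rad/s): [2.39, 2.39, 3.14, 3.14, 3.14, 3.14, 3.14].

## Interface

Orientations are given as a rotation vector (axis times angle).
In Python, from bench import r gives the robot as it stands.
- The arm moves only by the tool carry_out, never from a script. Its argument "moves" is a list of rows, each a list of 5 numbers: the shift along the tool's x, y, z in m, then the turn about the tool's z in rad, then the finger opening in m, from 0 to 0.0854. In form: [[dx, dy, dz, roll, claw], ...]. A call has exactly 8 rows; each row is the pose to reach, as a shift and turn from the pose commanded when the call began, along the tool's axes at that moment; what a row does not reach only later rows make up. A row lasts 1/10 s, in which the tool goes at most 50 mm and 8.59 degrees, less where a joint would pass 70% of its speed; a pose out of reach is approached as far as the arm can. A call with a gripper value outside its range is refused whole. The fingers move at their own pace and stop on an object; "force" is the grip in N (left out, the last holds). Time passes only in rows, so rows that repeat a pose let the fingers close, or fill a call up. It gives the time, the measured TCP pose, the force, the opening and the grip force at its end, in the units of the state.
- r.get_obs(): the state, without advancing time (a new reading comes with each control period).
- r.grab_frame(name): name is "scene" or "top" or "wrist"; returns the picture (480x640x3 uint8, red, green, blue); there is no depth.
- r.calibration(name): a dict with "fx", "fy", "cx", "cy" (pixels), "rvec" (rotation vector, rad) and "tvec" (3), from world to camera coordinates, as OpenCV has them. Camera axes: x right, y down, z forward; pixel columns grow to the right and rows downward; lengths in m; the calibration is good to about 2 mm. A picture is of the moment at which its call begins: read the wrist's pose just before it. calibration takes no time and is no camera call; for the wrist camera it gives the pose at the moment of the call.
- r.hand_in(): hands the job in; it is judged then, once.
The state is a dict: "clock": time; "joints": joint angles; "qvel": joint speeds; "tau": joint torques, N m; "tcp_pos": TCP position; "orientation": TCP orientation; "contact_force": force on the tool from outside, world axes, zero at the start; "moment": the same for the moment, N m; "grip_width": finger opening in m; "gripper_force": force on a finger pad.
Only numpy, scipy, OpenCV 4.12 (cv2) and the standard library are available. Lean on these libraries where they do the work, as an engineer would, in place of code of your own. Each camera call takes 0.05 s, during which the arm holds its last target. There are 200 camera calls.

## Task

Log this rock core: its liner is slippery and thin, so grip it with no more than 40 N, near its balance point, and keep it level so that the piece inside does not slide; lay it gently into the two V rests of the core logger and let go. Then flip the hinged guard cover on the logger's console up until it stays open, and press the lower end of the rocker switch beneath it until it snaps over to on; leave the cover standing open. Do not force the switch, and leave the violet cup, the measuring cylinder and the brown bottle where they stand.

Things in the scene. Friction and masses are not known exactly. Their poses are not given: they have to be found in the camera images.
- core: rock core in its liner: a loose, smooth, opaque white tube, diameter 42, length 170 over two square grey end caps (50 x 50, 12 thick). Lies on its caps. Origin: mid-length, at the caps' underside; x along the tube, z up. 0.65 to 0.83 kg, mostly a short piece of ore wedged unseen inside: it balances up to 42 mm either side of the middle, to be found by feel
- core_mid (a point): middle of the core's tube, on its axis, 25 mm above the underside of its caps (tube 4 mm clear of the bench). The bare tube to grip runs 60 mm either way from here along the core's x. Wet plastic, friction about 0.2: held with 35 N it lifts well, but taken over 20 mm off balance it pivots in the grip, heavy end down. Both ends look alike
- logger: core logger, a fixed grey instrument 320 long (its y), 166 deep (x), deck 35 high; origin: middle of its underside; x to its back, y to its left, z up. On the deck two V rests for the core; left of them the parked white ring sensor (fixed plate, 122 high, near face 94 from the cradle's middle); at its left end the console, a panel rising 25 degrees from front (40 high) to back (105)
- cradle (a point): where the middle of the tube's axis lies when the core is seated, 74 mm above the bench; axes as the logger's; the core lies along y, either way round. The 90 degree V rests are 8 thick, 64 mm to either side along y (120 free between them), 62 wide across x at their tops, which end 2 mm below the tube's axis. The caps hang outside the rests with 5 mm of play along y
- guard_cover (a joint): angle (rad) of the steel guard cover over the switch on the console: 0 shut, 2.2 fully open, standing up and leaning back. It lifts at the front lip. An over-centre spring pulls it shut below about 1.15 rad; beyond, it throws it open and holds it. Raising it takes about 2 N at the lip
- guard_hinge (a point): middle of the guard cover's hinge axis, at the upper edge of the guard, 30 mm out from the panel; x up the slope, y along the hinge (the logger's y), z out of the panel
- cover_lip (a point): middle of the cover's free front lip, 90 mm from the hinge axis; moves with the cover; x from lip to hinge, y along the hinge, z out of the cover's top. The cover is a channel 40 wide, 21 deep; its 4 mm top sheet runs 25 mm past the front wall as the lip, rolled edge 9 thick, 8 mm outside this point. 24 mm gap under the lip. Pinch it across its 40 mm or hook it from below
- rocker: rocker switch under the cover, a black paddle 44 x 28 (28 along y) in a bezel in the middle of the guard; origin on its pivot, 11 mm out from the panel
- rocker_angle (a joint): angle (rad) of the rocker: 0 off (its lower end, towards the robot, stands up), 0.44 on (lower end fully down). It snaps over past 0.22 and stays; that takes about 5 N at the pad
- rocker_pad (a point): where to press: top face of the rocker's lower half, 16 mm down the slope from its pivot; it goes 7 mm into the panel as the rocker tips over. Press along the panel's normal (tool leaning back to the robot by 25 degrees) or straight down
- purple_cup: tall tapered cup with violet stain, 57 x 57 x 86 mm, behind and left of the logger; origin: centre of its underside; leave it standing
- measuring_cylinder: glass measuring cylinder on a foot, 40 x 40 x 170 mm, at the bench's back right; origin: centre of its underside; leave it standing
- amber_bottle: small brown reagent bottle, 38 mm across, 76 mm high, left of the logger; origin: centre of its underside; leave it standing

How it is judged:
On the way, in this order (a step that is already met when the one before it is completed fails the run):
1. the core lies in both V rests, let go (x of core_mid in the frame of cradle between -0.007 and 0.007 m and y of core_mid in the frame of cradle between -0.012 and 0.012 m and z of core_mid in the frame of cradle between -0.006 and 0.006 m and angle between the x axis of core and the y axis of logger, either way round below 0.08 rad and linear speed of core below 0.02 m/s and contact force between the fingers and core below 0.1 N), for 0.2 s.
2. the guard cover is up and stays open (value of joint guard_cover above 1.9 rad), for 0.2 s.
3. the switch is on (value of joint rocker_angle above 0.38 rad), for 0.2 s.
At the end, for the whole second after the job is handed in: the core lies at rest in both V rests (middle of the tube within 7 mm across, 12 mm along and 6 mm in height of its seat, along the rests within 0.08 rad), the guard cover stands open by itself (over 1.9 rad), and the rocker is on (over 0.38 rad) (x of core_mid in the frame of cradle between -0.007 and 0.007 m and y of core_mid in the frame of cradle between -0.012 and 0.012 m and z of core_mid in the frame of cradle between -0.006 and 0.006 m and angle between the x axis of core and the y axis of logger, either way round below 0.08 rad and linear speed of core below 0.02 m/s and value of joint guard_cover above 1.9 rad and value of joint rocker_angle above 0.38 rad); the robot touches nothing.
It fails at once if the core is tipped more than 17 degrees from level (angle between core's own x axis and vertical below 1.27 rad or angle between core's own x axis and vertical above 1.87 rad).
It fails at once if the core is dropped (it moves faster than 0.4 m/s while the fingers do not hold it) (contact force between the fingers and core below 0.1 N and linear speed of core above 0.4 m/s).
It fails at once if the switch is pressed with more than 40 N (contact force between anything else and rocker above 40 N).
It fails at once if the core is squeezed with more than 55 N per finger (both fingers together 110 N) (contact force between the fingers and core above 110 N).
It fails at once if the violet cup, the measuring cylinder or the brown bottle is shifted by more than 40 mm (distance of any of purple_cup, measuring_cylinder, amber_bottle from where it was at the start of the episode above 0.04 m).
It also fails if it takes over 64 s, if anything falls off the work surface, if the arm or the gripper's body presses on something with over 40 N, if the wrist force passes 120 N, or if a joint passes its speed limit or range.

## Working session

There is one attempt and no reset: what is moved stays moved. The work goes in short steps, Python scripts to look and compute and a tool call to move; the robot and the scene stay as the last step left them, time stands still between calls to the robot, and variables do not carry over. Pictures are saved under pics/ and viewed, at most 10 in all, crops included, and the job is handed in when it is done.

Besides the shell and the picture viewer there is one more tool, called as name(argument=value, ...) on one line, values as JSON. carry_out: Moves the arm, as the interface text tells. Its arguments: {"type":"object","properties":{"moves":{"type":"array","items":{"type":"array","items":{"type":"number"}}},"force":{"type":"number"}},"required":["moves"]}

```bash
ls; mkdir -p pics; cat > h.py <<'E'
import numpy as np, cv2
from bench import r
def cal(n):
    c=r.calibration(n); K=np.array([[c['fx'],0,c['cx']],[0,c['fy'],c['cy']],[0,0,1.]])
    return K,cv2.Rodrigues(np.array(c['rvec'],float))[0],np.array(c['tvec'],float)
def ray(c,u,v):
    K,R,t=c; d=R.T@np.linalg.inv(K)@np.array([u,v,1.]); return -R.T@t,d
def onz(c,u,v,z):
    o,d=ray(c,u,v); return o+d*(z-o[2])/d[2]
def proj(c,p):
    K,R,t=c; q=K@(R@np.asarray(p,float)+t); return q[:2]/q[2]
def save(n,f): cv2.imwrite('pics/'+f,cv2.cvtColor(n,cv2.COLOR_RGB2BGR))
E
python3 - <<'E'
from h import *
o=r.get_obs(); print(o)
for n in('scene','top'):
    c=cal(n); print(n,c[0][0,0],-c[1].T@c[2],c[1][2]); save(r.grab_frame(n),n+'0.png')
E
```

```text
pics
{'clock': 0.0, 'joints': array([ 1.07086556,  0.47783424,  0.02235832,  1.55646654, -0.01154406,
        1.10931237, -0.08310912]), 'qvel': array([-0.0004293 ,  0.00066028,  0.00029196, -0.00041629,  0.00070249,
       -0.00147331, -0.00029953]), 'tau': array([ 6.33341242e-04, -5.96463454e+01,  1.60805717e+00, -2.81207514e+01,
        1.23662793e-02,  9.29043337e-03, -2.15229426e-05]), 'tcp_pos': array([ 0.25766679, -0.62358242,  0.40369651]), 'orientation': array([-3.07970443e+00, -6.11163282e-01,  7.49025378e-04]), 'contact_force': array([-0.22307229, -0.0566978 ,  0.54815429]), 'moment': array([-0.02645718, -0.03605686, -0.03736137]), 'gripper_force': 0.0, 'grip_width': 0.08540308816116954}
scene 518.2039938814545 [0.04925459 0.65053607 0.92138595] [ 0.41473112 -0.60502652 -0.67966242]
top 614.7977338995223 [ 0.32139229 -0.07876647  1.20610814] [ 0.20432265 -0.01303406 -0.97881682]
```

View pics/scene0.png

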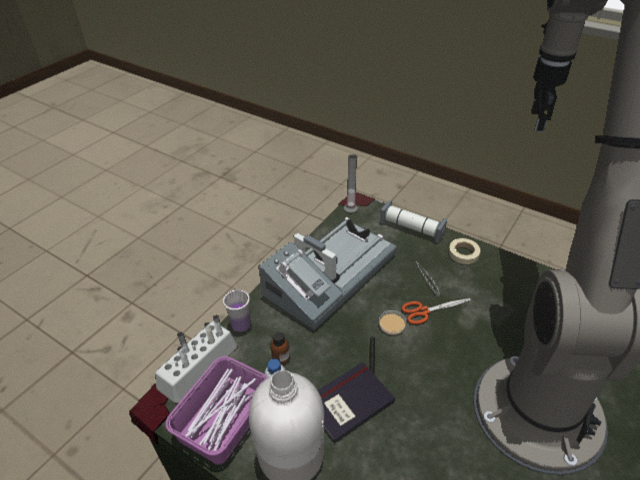

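View pics/top0.png

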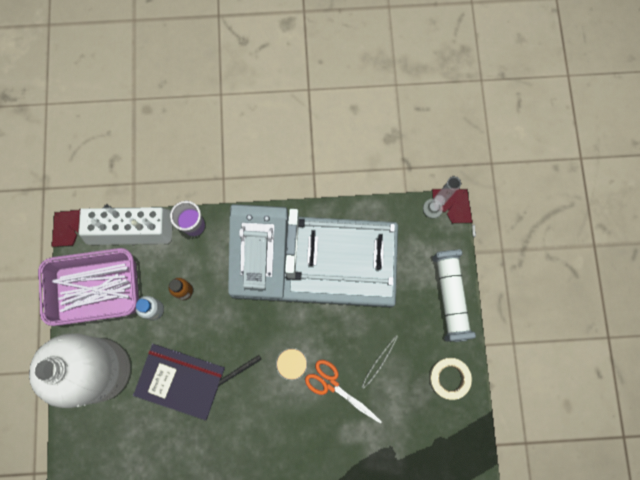

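The scene view shows the core at the back right, about (413,220), and the logger with its console at about (320,270). The top view shows the core at about (453,296), its rests at x≈312 and 379 with y≈250, and the closed guard cover at about (257,255). I'll enlarge the top view.

```bash
python3 - <<'E'
from h import *
a=cv2.imread('pics/top0.png')[195:350,220:480]
cv2.imwrite('pics/c1.png',cv2.resize(a,None,fx=3,fy=3,interpolation=cv2.INTER_CUBIC))
c=cal('top')
for p in [(447,254),(458,338)]: print('core caps',onz(c,*p,0.05))
im=cv2.imread('pics/top0.png')
m=(im.min(2)>165).astype(np.uint8); m[:, :425]=0; m[:,480:]=0; m[:250]=0; m[345:]=0
ys,xs=np.nonzero(m); print(xs.min(),xs.max(),ys.min(),ys.max()); print(cv2.minAreaRect(np.c_[xs,ys].astype(np.float32)))
for p in [(312,250),(379,252)]: print('rest',onz(c,*p,0.072))
E
```

```text
core caps [ 0.52488067 -0.34012305  0.05      ]
core caps [ 0.36530451 -0.34429127  0.05      ]
440 468 258 331
((453.9022216796875, 294.7349853515625), (74.11463928222656, 19.961776733398438), 81.63410949707031)
rest [ 0.54361656 -0.08258637  0.072     ]
rest [ 0.53236147 -0.20800288  0.072     ]
```

View pics/c1.png

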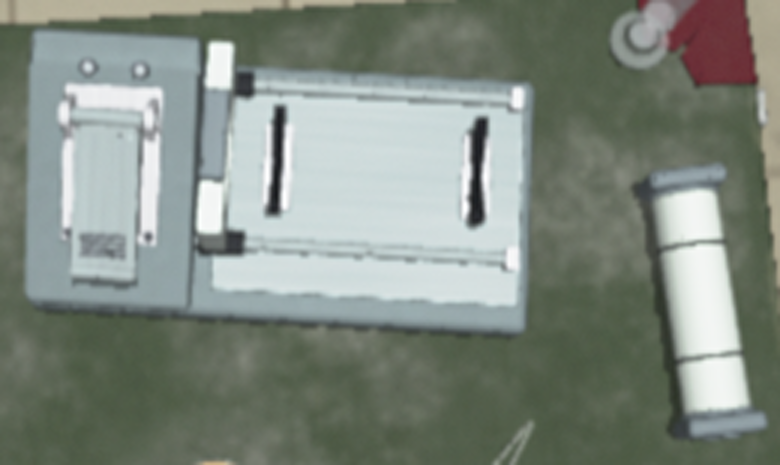

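The crop gives the rest black ends at about (276,160) and (478,172), the core's cap tops at (688,178) and (726,424), and the cover lip at about (103,279). I'll work out the first move over the core.

```bash
cat >> h.py <<'E'
from scipy.spatial.transform import Rotation as Ro
def plan(g,yaw=None,H=0.155):
    """shift in tool axes so that point H ahead of TCP comes to g; yaw: world direction angle of tool y (mod pi)"""
    o=r.get_obs(); R=Ro.from_rotvec(o['orientation']).as_matrix()
    cur=o['tcp_pos']+H*R[:,2]; d=R.T@(np.asarray(g)-cur); roll=0
    if yaw is not None:
        y=np.array([np.cos(yaw),np.sin(yaw),0]); l=R.T@y
        roll=np.arctan2(-l[0],l[1]); roll=(roll+np.pi/2)%np.pi-np.pi/2
    print('t',round(o['clock'],2),'tip',cur.round(4),'shift',d.round(4),'roll',round(roll,3),'j7',o['joints'][6].round(2),'F',o['contact_force'].round(1),'M',o['moment'].round(2),'w',round(o['grip_width'],4),o['gripper_force'])
    return d,roll
E
python3 - <<'E'
from h import *
c=cal('top'); f=lambda x,y:(220+x/3,195+y/3)
a=onz(c,*f(688,178),.05); b=onz(c,*f(726,424),.05); m=(a+b)/2; d=a-b
print(a,b,m,np.linalg.norm(d)); th=np.arctan2(d[1],d[0]); print('core yaw',th)
plan([m[0],m[1],0.17],th+np.pi/2)
L=onz(c,*f(276,160),.072); Rr=onz(c,*f(478,172),.072); print('rests',L,Rr,(L+Rr)/2,np.linalg.norm(L-Rr))
for n,p,z in [('FR',(524,331),.035),('BR',(532,84),.035),('FL',(28,300),.04),('BL',(35,32),.105),('FLd',(190,308),.035)]: print(n,onz(c,*f(*p),z))
C=cal('wrist'); R=Ro.from_rotvec(r.get_obs()['orientation']).as_matrix(); print('cam in tool',R.T@(-C[1].T@C[2]-r.get_obs()['tcp_pos']),R.T@C[1][2], C[0][0,0],R.T@C[1][0],R)
E
```

```text
[ 0.52397062 -0.3445148   0.05      ] [ 0.3679198  -0.35205261  0.05      ] [ 0.44594521 -0.34828371  0.05      ] 0.15623276270807482
core yaw 0.04826607101619242
t 0.1 tip [ 0.2575 -0.6234  0.2488] shift [ 0.2792 -0.1822  0.0791] roll 0.344 j7 -0.08 F [ 0.   0.5 -0.5] M [0.01 0.01 0.05] w 0.0853 0.0
rests [ 0.5468049 -0.0827697  0.072    ] [ 0.53168889 -0.20857713  0.072     ] [ 0.53924689 -0.14567341  0.072     ] 0.12671229327551947
FR [ 0.43431919 -0.23377581  0.035     ]
BR [ 0.59479886 -0.25268537  0.035     ]
FL [0.47205683 0.07937679 0.04      ]
BL [0.62948172 0.06127702 0.105     ]
FLd [ 0.46149392 -0.02273207  0.035     ]
cam in tool [ 0.06999444 -0.00049352  0.02964799] [-0.27510292  0.00107225  0.96141418] 431.3158248780211 [ 4.89616573e-04  9.99999405e-01 -9.75185415e-04] [[ 9.24227419e-01  3.81841727e-01 -7.56905744e-04]
 [ 3.81842456e-01 -9.24226216e-01  1.49707624e-03]
 [-1.27905955e-04 -1.67265766e-03 -9.99998593e-01]]
```

carry_out(moves=[[0.04,-0.026,0.01,0.06,0.085],[0.08,-0.052,0.02,0.12,0.085],[0.12,-0.078,0.03,0.18,0.085],[0.16,-0.104,0.04,0.24,0.085],[0.2,-0.13,0.05,0.3,0.085],[0.24,-0.156,0.06,0.344,0.085],[0.279,-0.182,0.079,0.344,0.085],[0.279,-0.182,0.079,0.344,0.085]], force=35)

```text
clock: 0.9
tcp_pos: [0.4499, -0.3418, 0.3233]
orientation: [-3.134, -0.093, 0.002]
contact_force: [0.0, 0.3, 0.5]
grip_width: 0.0852
gripper_force: 0.0
```

```bash
python3 - <<'E'
from h import *
C=cal('wrist'); im=r.grab_frame('wrist'); save(im,'w1.png'); np.savez('w1.npz',K=C[0],R=C[1],t=C[2])
plan([0.446,-.348,.17],0.048+np.pi/2)
m=(im.min(2)>150).astype(np.uint8); cs=cv2.findContours(m,0,1)[0]
for k in sorted(cs,key=cv2.contourArea)[-5:]: print(cv2.minAreaRect(k))
print(proj(C,[.446,-.348,.046]))
E
```

```text
t 0.95 tip [ 0.4478 -0.3446  0.1692] shift [-0.002   0.0033 -0.0008] roll 0.007 j7 -0.98 F [-0.5 -0.5  0.5] M [-0.06  0.03  0.  ] w 0.0852 0.0
((592.2796630859375, 357.3258972167969), (96.93955993652344, 87.03510284423828), 3.094058036804199)
((602.1592407226562, 255.87332153320312), (80.33744049072266, 108.43738555908203), 3.4682295322418213)
((511.0294189453125, 250.61764526367188), (124.55512237548828, 111.05653381347656), 4.39870548248291)
((534.8194580078125, 131.1608123779297), (125.38099670410156, 136.5137939453125), 8.841814994812012)
((79.0, 123.5), (247.0, 158.0), 90.0)
[326.05636473 248.11443546]
```

View pics/w1.png

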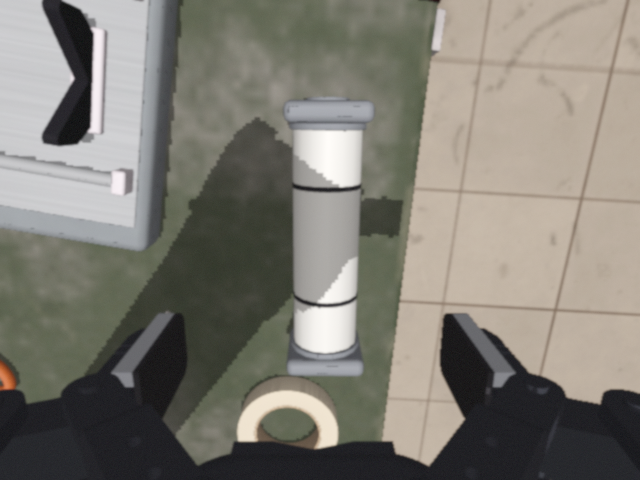

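The wrist view shows the core upright in the frame, with bands at (327,187) and (326,302), the upper cap at (329,112) and the lower cap at (325,366). The tube runs from u=293 to 359.

```bash
python3 - <<'E'
from h import *
z=np.load('w1.npz'); C=(z['K'],z['R'],z['t'])
a=onz(C,327.5,187.5,.046); b=onz(C,326,302,.046); print(a,b,np.linalg.norm(a-b))
t=onz(C,328.5,103,.05); u=onz(C,325,361,.05); print(t,u)   # outer-top edge of far cap, near cap
for v in (150,250,330): pass
print([onz(C,x,y,.03) for x,y in((293,150),(361,150),(293,330),(357,330))])
m=(a+b)/2; d=a-b; th=np.arctan2(d[1],d[0]); print(m,th)
plan([m[0],m[1],0.025],th+np.pi/2)
E
```

```text
[ 0.48237451 -0.34635679  0.046     ] [ 0.4111444  -0.35033733  0.046     ] 0.07134124834758436
[ 0.52842088 -0.34360826  0.05      ] [ 0.37224901 -0.35224825  0.05      ]
[array([ 0.50119427, -0.32480332,  0.03      ]), array([ 0.5036281 , -0.36540902,  0.03      ]), array([ 0.38236169, -0.33036909,  0.03      ]), array([ 0.38504434, -0.37344129,  0.03      ])]
[ 0.44675946 -0.34834706  0.046     ] 0.05582486662546852
t 0.95 tip [ 0.4478 -0.3446  0.1692] shift [-0.001   0.0041  0.1442] roll -0.0 j7 -0.98 F [-0.5 -0.5  0.5] M [-0.06  0.03  0.  ] w 0.0852 0.0
```

carry_out(moves=[[-0.001,0.004,0.04,0,0.085],[-0.001,0.004,0.08,0,0.085],[-0.001,0.004,0.115,0,0.085],[-0.001,0.004,0.135,0,0.085],[-0.001,0.004,0.144,0,0.085],[-0.001,0.004,0.144,0,0.05],[-0.001,0.004,0.144,0,0.03],[-0.001,0.004,0.144,0,0.03]], force=35)

```text
clock: 1.75
tcp_pos: [0.4457, -0.3529, 0.183]
orientation: [-3.14, -0.075, -0.002]
contact_force: [0.1, 5.3, 1.6]
grip_width: 0.0436
gripper_force: 2.8
```

carry_out(moves=[[0,0,0,0,0.03],[0,0,0,0,0.03],[0,0,0,0,0.03],[0,0,-0.001,0,0.03],[0,0,-0.002,0,0.03],[0,0,-0.003,0,0.03],[0,0,-0.004,0,0.03],[0,0,-0.004,0,0.03]])

```text
clock: 2.55
tcp_pos: [0.4452, -0.3533, 0.1856]
orientation: [3.141, 0.075, -0.0]
contact_force: [-0.1, 0.2, -8.4]
grip_width: 0.0406
gripper_force: 36.3
```

```bash
python3 - <<'E'
from h import *
plan([.4468,-.3483,.025],.056+np.pi/2)
E
```

```text
t 2.55 tip [ 0.4451 -0.3533  0.0306] shift [ 0.0019 -0.0049  0.0056] roll -0.008 j7 -0.98 F [-0.1  0.2 -8.4] M [-0.03 -0.04 -0.02] w 0.0406 36.320528984069824
```

carry_out(moves=[[0,0,-0.001,0,0.03],[0,0,-0.002,0,0.03],[0,0,-0.003,0,0.03],[0,0,-0.004,0,0.03],[0,0,-0.005,0,0.03],[0,0,-0.006,0,0.03],[0,0,-0.006,0,0.03],[0,0,-0.006,0,0.03]])

```text
clock: 3.35
tcp_pos: [0.4453, -0.3531, 0.1917]
orientation: [3.141, 0.075, 0.0]
contact_force: [-0.9, 1.1, -7.9]
grip_width: 0.0412
gripper_force: 36.4
```

```bash
python3 - <<'E'
from h import *
plan([.4468,-.3483,.025],.056+np.pi/2); save(r.grab_frame('wrist')[60:400,150:500],'w2.png')
o=r.get_obs(); print(o['contact_force'],o['moment'])
E
```

```text
t 3.35 tip [ 0.4453 -0.3531  0.0367] shift [ 0.0017 -0.0048  0.0117] roll -0.008 j7 -0.98 F [-0.9  1.1 -7.9] M [ 0.06 -0.01 -0.01] w 0.0412 36.39334201812744
[ 0.03743875  0.12753259 -8.28204935] [ 0.00697499  0.00571683 -0.03029635]
```

View pics/w2.png

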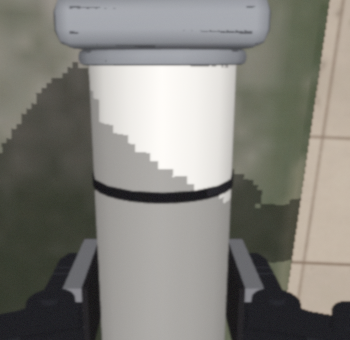

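The crop shows the core held, with the far band at crop (162,195), which is full-frame (312,255). Next I'll compare this with where the band should be if the core were level.

```bash
python3 - <<'E'
from h import *
C=cal('wrist')
for dz in(-.006,0,.006): print(dz,proj(C,[.4824,-.3515,.046+.0117+dz]), proj(C,[.5197,-.349,.05+.0117+2*dz]))
E
```

```text
-0.006 [314.78580743 247.55024365] [312.1080525  100.41217707]
0 [314.90328108 254.27448265] [312.05327011  98.02038438]
0.006 [315.0338457  261.74805427] [311.98337515  94.96877829]
```

carry_out(moves=[[0,0,-0.005,0,0.03],[0,0,-0.015,-0.03,0.03],[0,0,-0.03,-0.08,0.03],[0,0,-0.05,-0.15,0.03],[0,0,-0.07,-0.22,0.03],[0,0,-0.09,-0.3,0.03],[0,0,-0.105,-0.38,0.03],[0,0,-0.115,-0.46,0.03]])

```text
clock: 4.2
tcp_pos: [0.4453, -0.3534, 0.309]
orientation: [3.037, 0.795, 0.002]
contact_force: [0.0, 0.4, -7.9]
grip_width: 0.0412
gripper_force: 36.9
```

carry_out(moves=[[0,0,0,-0.08,0.03],[0,0,0,-0.17,0.03],[0,0,0,-0.26,0.03],[0,0,0,-0.35,0.03],[0,0,0,-0.44,0.03],[0,0,0,-0.53,0.03],[0,0,0,-0.61,0.03],[0,0,0,-0.68,0.03]])

```text
clock: 5.0
tcp_pos: [0.4449, -0.3533, 0.3075]
orientation: [2.6, 1.763, -0.001]
contact_force: [-0.9, -0.1, -7.9]
grip_width: 0.0407
gripper_force: 36.9
```

```bash
python3 - <<'E'
from h import *
plan([.54,-.146,.15],1.451+np.pi/2); print(r.get_obs()['moment'],r.get_obs()['joints'])
E
```

```text
t 5.0 tip [ 0.4449 -0.3534  0.1525] shift [0.2279 0.0116 0.0023] roll -0.259 j7 0.04 F [-0.9 -0.1 -7.9] M [ 0.04 -0.02  0.02] w 0.0407 36.92517936229706
[ 0.03952683 -0.01568198  0.01917168] [ 0.79205634  0.43255004 -0.29265255  1.88822683  0.16365524  0.84349307
  0.03672161]
```

carry_out(moves=[[0.01,0,0,-0.04,0.03],[0.03,0.001,0,-0.1,0.03],[0.06,0.003,0,-0.16,0.03],[0.09,0.005,0,-0.22,0.03],[0.12,0.007,0,-0.26,0.03],[0.15,0.009,0,-0.26,0.03],[0.18,0.01,0,-0.26,0.03],[0.2,0.011,0,-0.26,0.03]])

```text
clock: 5.8
tcp_pos: [0.5314, -0.1668, 0.3073]
orientation: [-2.347, -2.088, -0.003]
contact_force: [-0.1, 0.0, -7.4]
grip_width: 0.0407
gripper_force: 36.9
```

```bash
python3 - <<'E'
from h import *
plan([.539,-.146,.15],1.451+np.pi/2)
C=cal('wrist'); im=r.grab_frame('wrist'); np.savez('w3.npz',K=C[0],R=C[1],t=C[2])
T=cal('top'); t=r.grab_frame('top')
a=cv2.resize(im,(400,300)); b=cv2.resize(t[190:340,220:420],(400,300),interpolation=cv2.INTER_CUBIC)
save(im,'w3raw.png'); save(np.hstack([im[:, 40:600][:480],]),'w3.png')
save(t,'t3raw.png')
for p in[(.5468,-.0828,.072),(.5468-.0308,-.0828+.0036,.072),(.5468+.0308,-.0828-.0036,.072)]: print(proj(C,p))
E
```

```text
t 5.8 tip [ 0.5316 -0.1666  0.1523] shift [0.0213 0.005  0.0023] roll 0.003 j7 -0.12 F [-0.1  0.  -7.4] M [ 0.01 -0.05 -0.  ] w 0.0407 36.860838532447815
[324.61981488  86.01712758]
[255.56979522  86.01062842]
[393.63060598  86.02362304]
```

View pics/w3raw.png

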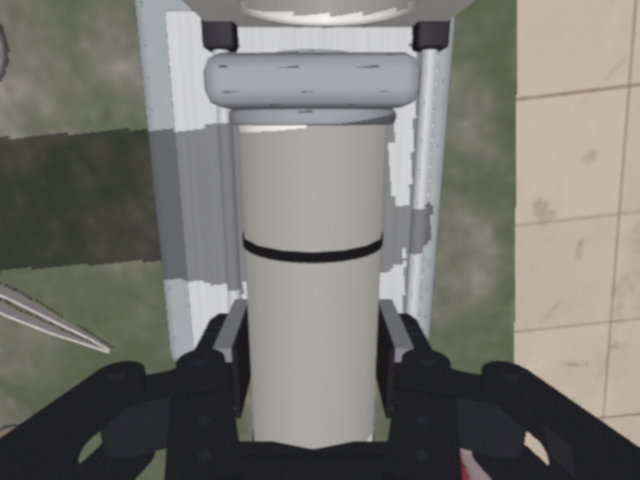

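The core hides the far rest. The rails, at u≈218 and 432 high in the frame, straddle u≈325, which matches the predicted cradle line, and the band at (313,258) shows the core is still level. Now I'll move over the cradle and lower the core.

carry_out(moves=[[0.005,0.001,0,0,0.03],[0.012,0.003,0,0,0.03],[0.018,0.005,0,0,0.03],[0.02,0.005,0.005,0,0.03],[0.02,0.005,0.015,0,0.03],[0.02,0.005,0.03,0,0.03],[0.02,0.005,0.045,0,0.03],[0.02,0.005,0.055,0,0.03]])

```text
clock: 6.7
tcp_pos: [0.537, -0.153, 0.2495]
orientation: [-2.353, -2.079, 0.002]
contact_force: [-0.8, -2.1, -5.8]
grip_width: 0.0411
gripper_force: 36.8
```

carry_out(moves=[[0,0,0.003,0,0.03],[0,0,0.006,0,0.03],[0,0,0.009,0,0.03],[0,0,0.012,0,0.03],[0,0,0.015,0,0.03],[0,0,0.017,0,0.03],[0,0,0.018,0,0.03],[0,0,0.018,0,0.03]])

```text
clock: 7.5
tcp_pos: [0.539, -0.1518, 0.2348]
orientation: [2.351, 2.08, 0.005]
contact_force: [3.0, 5.0, -0.9]
grip_width: 0.0407
gripper_force: 37.9
```

```bash
python3 - <<'E'
from h import *
plan([.539,-.146,.0756],1.451+np.pi/2)
E
```

```text
t 7.5 tip [ 0.5396 -0.1518  0.0798] shift [ 0.0057 -0.0013  0.0042] roll -0.002 j7 -0.21 F [ 3.   5.  -0.9] M [ 0.89 -0.56  0.11] w 0.0407 37.85858988761902
```

```bash
python3 - <<'E'
from h import *
im=r.grab_frame('wrist'); s=r.grab_frame('top'); 
C=cal('wrist'); T=cal('top')
a=im[0:320,120:520]; b=cv2.resize(s[205:315,270:410],None,fx=2.85,fy=2.85,interpolation=cv2.INTER_CUBIC)
h=min(a.shape[0],b.shape[0]); save(np.hstack([a[:h],b[:h]]),'p4.png'); print(a.shape,b.shape)
save(s,'t4raw.png'); save(im,'w4raw.png')
plan([.539,-.146,.0756],1.451+np.pi/2)
print('caps if tip-centred', [proj(T,(.539+s_*.079*np.cos(1.451),-.152+s_*.079*np.sin(1.451),.103)) for s_ in(-1,1)])
E
```

```text
(320, 400, 3) (314, 399, 3)
t 7.6 tip [ 0.5396 -0.1518  0.0798] shift [ 0.0056 -0.0013  0.0042] roll -0.002 j7 -0.21 F [ 3.2  4.7 -0.6] M [ 0.82 -0.58  0.16] w 0.0407 37.85225808620453
caps if tip-centred [array([393.02559268, 249.58731715]), array([306.79864862, 244.45220762])]
```

View pics/p4.png

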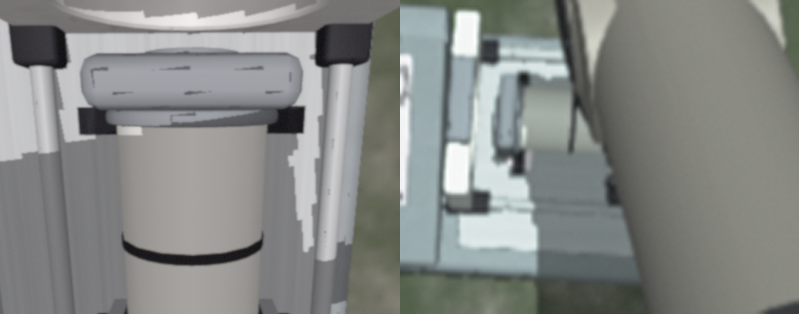

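The wrist picture shows the rest tips at full-frame (215,120) and (410,120), with the core centred between them and the cap's inner edge at v≈108–125. The question now is where the rest sits along y compared with the cap.

```bash
python3 - <<'E'
from h import *
C=cal('wrist')
a=onz(C,215,107,.072);b=onz(C,215,133,.072);e=onz(C,410,107,.072);f=onz(C,410,133,.072)
print('rest outer/inner edges L,R',a,b,e,f)
print('rest L tip',onz(C,199,120,.072),onz(C,424,120,.072))
o=r.get_obs(); R=Ro.from_rotvec(o['orientation']).as_matrix(); tip=o['tcp_pos']+.155*R[:,2]
ax=np.array([np.cos(1.451),np.sin(1.451),0])
rc=(onz(C,199,120,.072)+onz(C,424,120,.072))/2
print('rest along core axis from tip',(rc-tip)@ax,'lateral',(rc-tip)@np.array([ax[1],-ax[0],0]))
bz=onz(C,311,258,tip[2]-.0016+.021); print('band along from tip',(bz-tip)@ax)
ct=onz(C,311,108,tip[2]-.0016+.025);cf=onz(C,311,56,tip[2]-.0016+.025); print('cap inner/outer along',(ct-tip)@ax,(cf-tip)@ax, 'yaw of rest',np.arctan2(*(rc*0+onz(C,424,120,.072)-onz(C,199,120,.072))[1::-1]))
E
```

```text
rest outer/inner edges L,R [ 0.51994948 -0.07487795  0.072     ] [ 0.51859042 -0.08218114  0.072     ] [ 0.57696146 -0.08183931  0.072     ] [ 0.57651794 -0.0892696   0.072     ]
rest L tip [ 0.51457055 -0.07792534  0.072     ] [ 0.58087624 -0.08603018  0.072     ]
rest along core axis from tip 0.07026164235159044 lateral -0.00023124389973974702
band along from tip 0.03601267953813094
cap inner/outer along 0.07287612981786498 0.08373559772749647 yaw of rest -0.12163120880006009
```

carry_out(moves=[[0,0,-0.005,0,0.03],[0,0,-0.01,0,0.03],[0,0,-0.015,0,0.03],[0,0,-0.02,0,0.03],[0,0,-0.025,0,0.03],[0,0,-0.027,0,0.03],[0,0,-0.027,0,0.03],[0,0,-0.027,0,0.03]])

```text
clock: 8.4
tcp_pos: [0.5376, -0.1528, 0.2607]
orientation: [2.354, 2.08, -0.0]
contact_force: [-0.8, -0.7, -8.0]
grip_width: 0.0409
gripper_force: 37.1
```

```bash
python3 - <<'E'
from h import *
plan([.540,-.1455,.105],1.451+np.pi/2)
im=r.grab_frame('wrist'); C=cal('wrist')
col=im[:,312].astype(int).sum(1); print([int(x) for x in np.nonzero(col[150:330]<150)[0]+150])
o=r.get_obs(); R=Ro.from_rotvec(o['orientation']).as_matrix(); tip=o['tcp_pos']+.155*R[:,2]; ax=np.array([np.cos(1.451),np.sin(1.451),0])
for v in (250,255,260): print(v,(onz(C,312,v,tip[2]-.0016+.021)-tip)@ax)
save(im,'w5raw.png')
E
```

```text
t 8.4 tip [ 0.5375 -0.1528  0.1057] shift [0.0076 0.0015 0.0007] roll -0.004 j7 -0.19 F [-0.8 -0.7 -8. ] M [0.04 0.03 0.02] w 0.0409 37.08470284938812
[259, 260, 261, 262, 263, 264, 265, 266]
250 0.03821917462623795
255 0.03687366677170842
260 0.03551908876860744
```

carry_out(moves=[[0.003,0,0,0,0.03],[0.006,0.001,0,0,0.03],[0.0085,0.0015,0,0,0.03],[0.0085,0.0015,0,0,0.03],[0.0085,0.0015,0,0,0.03],[0.0085,0.0015,0,0,0.03],[0.0085,0.0015,0,0,0.03],[0.0085,0.0015,0,0,0.03]])

```text
clock: 9.25
tcp_pos: [0.5402, -0.1444, 0.2607]
orientation: [2.354, 2.08, -0.0]
contact_force: [0.1, 0.2, -7.2]
grip_width: 0.041
gripper_force: 37.1
```

```bash
python3 - <<'E'
from h import *
plan([.540,-.1455,.0756],1.451+np.pi/2)
E
```

```text
t 9.25 tip [ 0.5402 -0.1445  0.1057] shift [-0.001  -0.      0.0301] roll -0.004 j7 -0.21 F [ 0.1  0.2 -7.2] M [ 0.05 -0.03  0.02] w 0.041 37.084885239601135
```

Well placed, so I'll lower it slowly.

carry_out(moves=[[0,0,0.004,0,0.03],[0,0,0.009,0,0.03],[0,0,0.014,0,0.03],[0,0,0.018,0,0.03],[0,0,0.021,0,0.03],[0,0,0.024,0,0.03],[0,0,0.026,0,0.03],[0,0,0.027,0,0.03]])

```text
clock: 10.05
tcp_pos: [0.5406, -0.144, 0.234]
orientation: [2.353, 2.081, 0.001]
contact_force: [0.2, 2.0, -3.8]
grip_width: 0.0409
gripper_force: 37.2
```

carry_out(moves=[[0,0,0.0005,0,0.03],[0,0,0.001,0,0.03],[0,0,0.0015,0,0.03],[0,0,0.002,0,0.03],[0,0,0.0025,0,0.03],[0,0,0.003,0,0.03],[0,0,0.003,0,0.03],[0,0,0.003,0,0.03]])

```text
clock: 10.85
tcp_pos: [0.5405, -0.144, 0.2324]
orientation: [2.353, 2.08, 0.0]
contact_force: [-5.5, 1.9, 12.2]
grip_width: 0.0408
gripper_force: 38.9
```

```bash
python3 - <<'E'
from h import *
plan([.540,-.1455,.0756],1.451+np.pi/2)
E
```

```text
t 10.85 tip [ 0.5406 -0.1441  0.0774] shift [-0.0015 -0.0004  0.0018] roll -0.003 j7 -0.23 F [-5.5  1.9 12.2] M [0.38 1.02 0.13] w 0.0408 38.91140699386597
```

carry_out(moves=[[0,0,-0.001,0,0.041],[0,0,-0.001,0,0.05],[0,0,-0.001,0,0.06],[0,0,-0.001,0,0.075],[0,0,-0.001,0,0.085],[0,0,-0.001,0,0.085],[0,0,-0.001,0,0.085],[0,0,-0.001,0,0.085]])

```text
clock: 11.65
tcp_pos: [0.5402, -0.1443, 0.2317]
orientation: [-2.354, -2.081, 0.0]
contact_force: [-0.3, 0.4, -0.8]
grip_width: 0.085
gripper_force: 0.0
```

carry_out(moves=[[0,0,-0.02,0,0.085],[0,0,-0.05,0,0.085],[0,0,-0.08,0,0.085],[0,0,-0.11,0,0.085],[0,0,-0.14,0,0.085],[0,0,-0.16,0,0.085],[0,0,-0.17,0,0.085],[0,0,-0.17,0,0.085]])

```text
clock: 12.45
tcp_pos: [0.5405, -0.1443, 0.4028]
orientation: [2.352, 2.079, 0.002]
contact_force: [0.7, 0.9, -0.3]
grip_width: 0.0851
gripper_force: 0.0
```

```bash
python3 - <<'E'
from h import *
plan([.540,-.1455,.0756],1.451+np.pi/2)
C=cal('wrist'); np.savez('w6.npz',K=C[0],R=C[1],t=C[2]); im=r.grab_frame('wrist'); save(im,'w6.png')
E
```

```text
t 12.45 tip [ 0.5408 -0.1444  0.2478] shift [-0.0011 -0.0011  0.1722] roll -0.003 j7 -0.12 F [ 0.7  0.9 -0.3] M [ 0.01  0.05 -0.  ] w 0.0851 0.0
```

View pics/w6.png

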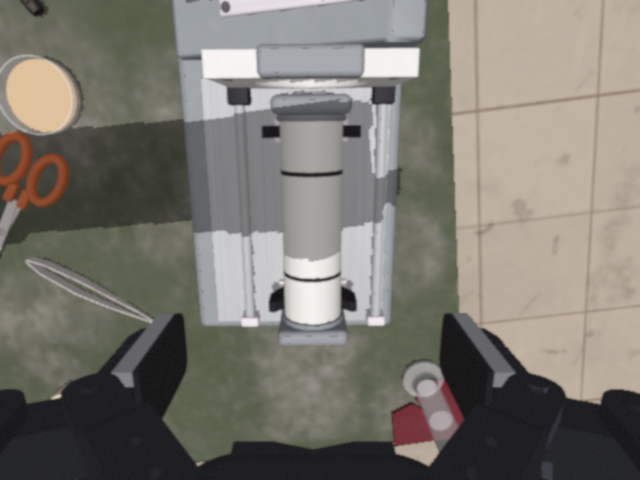

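The core is seated in both rests, with bands at (312,173) and (312,278) and rest tips at (265,131), (358,131), (275,298) and (350,298). Next I'll move above the console.

```bash
python3 - <<'E'
from h import *
z=np.load('w6.npz'); C=(z['K'],z['R'],z['t']); a=onz(C,312,173,.095); b=onz(C,312.5,278,.095); print('core mid',(a+b)/2,'yaw',np.arctan2(*(a-b)[1::-1]))
print('rest',onz(C,312.5,131,.072))
T=cal('top'); f=lambda x,y:(220+x/3,195+y/3)
p=onz(T,*f(104,195),.12); print(p); plan([p[0]-.02,p[1],.25],-.12+np.pi/2)
E
```

```text
core mid [ 0.54106842 -0.14286592  0.095     ] yaw 1.4523661936438321
rest [ 0.54879966 -0.08204458  0.072     ]
[0.52203874 0.02128577 0.12      ]
t 12.5 tip [ 0.5401 -0.1443  0.2465] shift [ 0.1597 -0.0581 -0.0036] roll 1.568 j7 -0.12 F [-0.4 -0.2  0.4] M [-0.08  0.03 -0.01] w 0.0849 0.0
```

carry_out(moves=[[0.02,-0.007,0,-0.14,0.085],[0.05,-0.017,0,-0.28,0.085],[0.08,-0.028,0,-0.42,0.085],[0.11,-0.039,0,-0.56,0.085],[0.135,-0.048,0,-0.7,0.085],[0.15,-0.055,0,-0.84,0.085],[0.16,-0.058,0,-0.98,0.085],[0.16,-0.058,0,-1.1,0.085]])

```text
clock: 13.3
tcp_pos: [0.5014, 0.0234, 0.4002]
orientation: [-0.905, -3.006, -0.0]
contact_force: [0.1, 0.0, 1.0]
grip_width: 0.0847
gripper_force: 0.0
```

carry_out(moves=[[0,0,0,-0.14,0.085],[0,0,0,-0.28,0.085],[0,0,0,-0.42,0.085],[0,0,0,-0.47,0.085],[0,0,0,-0.47,0.085],[0,0,0,-0.47,0.085],[0,0,0,-0.47,0.085],[0,0,0,-0.47,0.085]])

```text
clock: 14.1
tcp_pos: [0.5022, 0.0216, 0.4014]
orientation: [-0.195, -3.135, 0.0]
contact_force: [-0.1, 0.2, 0.1]
grip_width: 0.0851
gripper_force: 0.0
```

```bash
python3 - <<'E'
from h import *
plan([.502,.0213,.25],-.12+np.pi/2); print(r.get_obs()['joints'])
C=cal('wrist'); np.savez('w7.npz',K=C[0],R=C[1],t=C[2]); im=r.grab_frame('wrist'); save(im,'w7.png')
E
```

```text
t 14.1 tip [0.5022 0.0216 0.2464] shift [ 0.0001 -0.0004 -0.0036] roll -0.004 j7 1.05 F [-0.1  0.2  0.1] M [-0.02  0.01 -0.02] w 0.0851 0.0
[ 0.51493301  0.2915805  -0.80149422  1.92208433  0.24353259  1.02740028
  1.05350187]
```

View pics/w7.png

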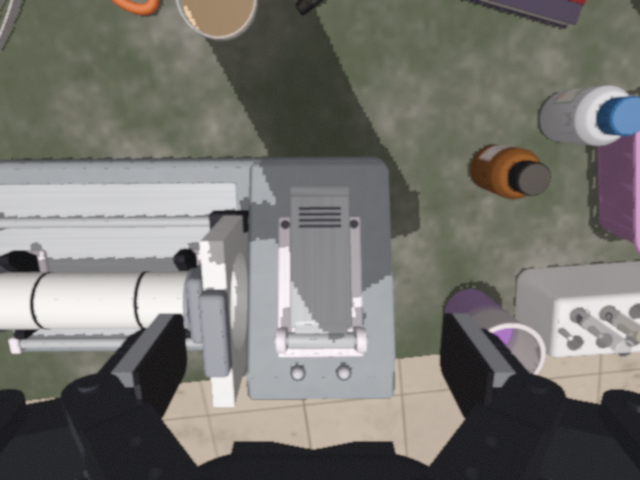

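This shows the cover from above: lip edge at (320,187), sides at u≈291 and 350, hinge barrel at (322,341). I'll triangulate these points with the top view.

```bash
cat >> h.py <<'E'
def tri(a,b):
    (o1,d1),(o2,d2)=a,b
    s=np.linalg.lstsq(np.c_[d1,-d2],o2-o1,rcond=None)[0]; p=o1+d1*s[0]; q=o2+d2*s[1]
    return (p+q)/2,np.linalg.norm(p-q)
E
python3 - <<'E'
from h import *
z=np.load('w7.npz'); C=(z['K'],z['R'],z['t']); T=cal('top'); f=lambda x,y:(220+x/3,195+y/3)
L=tri(ray(T,*f(103,281)),ray(C,320,187)); H=tri(ray(T,*f(106,113)),ray(C,322,341)); print('lip',L,'hinge',H)
d=H[0]-L[0]; print('dist',np.linalg.norm(d),'slope',np.degrees(np.arctan2(d[2],np.hypot(*d[:2]))),'yaw',np.arctan2(d[1],d[0]))
for zz in(.07,.08,.09): print('lip@',zz,onz(C,320,187,zz))
for zz in(.11,.12,.13): print('hinge@',zz,onz(C,322,341,zz))
for zz in (.08,):print('width',onz(C,291,195,zz)-onz(C,350,195,zz))
E
```

```text
lip (array([0.47957913, 0.02982764, 0.05801141]), np.float64(0.0013807847276321485)) hinge (array([0.57362686, 0.01892697, 0.11431966]), np.float64(0.0005768448208980829))
dist 0.11015634025792449 slope 30.74157306104893 yaw -0.11539081342909825
lip@ 0.07 [0.47845133 0.02996163 0.07      ]
lip@ 0.08 [0.47693438 0.0299896  0.08      ]
lip@ 0.09 [0.47541743 0.03001757 0.09      ]
hinge@ 0.11 [0.57613146 0.01899156 0.11      ]
hinge@ 0.12 [0.57065219 0.01944277 0.12      ]
hinge@ 0.13 [0.56517292 0.01989397 0.13      ]
width [-0.00496964 -0.03992888  0.        ]
```

```bash
python3 - <<'E'
from h import *
z=np.load('w7.npz'); C=(z['K'],z['R'],z['t'])
ly=np.array([.1197,.9928,0])
for p,zz in [((243,215),.122),((228,375),.122),((243,213),.06),((320,195),.085)]:
    q=onz(C,*p,zz); print(p,zz,q,(q-[.489,.029,0])@ly)
plan([.489,.029,.16],-.12+np.pi/2)
im=cv2.imread('pics/w7.png')[140:420,180:420]; cv2.imwrite('pics/w7c.png',cv2.resize(im,None,fx=2.1,fy=2.1,interpolation=cv2.INTER_CUBIC))
E
```

```text
(243, 215) 0.122 [ 0.48142807 -0.01707011  0.122     ] -0.04664476631632049
(228, 375) 0.122 [ 0.58672405 -0.04504215  0.122     ] -0.06181148195432773
(243, 213) 0.06 [ 0.49204338 -0.0286981   0.06      ] -0.05691838321547836
(320, 195) 0.085 [0.481515   0.02936325 0.085     ] -0.0005353148713066538
t 14.15 tip [0.5022 0.0217 0.2466] shift [0.014  0.0057 0.0866] roll -0.004 j7 1.05 F [ 0.3 -0.5  0.2] M [-0.04  0.01 -0.02] w 0.0847 0.0
```

View pics/w7c.png

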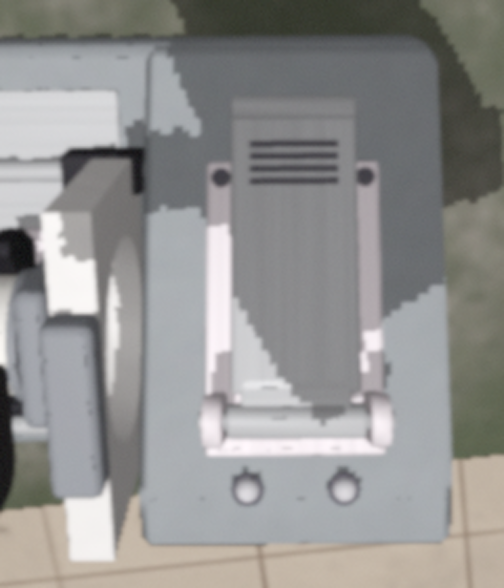

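The crop shows the cover flat between low side strips, and the sensor's face about 57 mm from the cover's middle. I'll descend with the fingers only part open, at 60 mm.

carry_out(moves=[[0.005,0.002,0,0,0.06],[0.01,0.004,0.02,0,0.06],[0.014,0.0055,0.05,0,0.06],[0.014,0.0055,0.08,0,0.06],[0.014,0.0055,0.105,0,0.06],[0.014,0.0055,0.12,0,0.06],[0.014,0.0055,0.127,0,0.06],[0.014,0.0055,0.127,0,0.06]], force=40)

```text
clock: 14.95
tcp_pos: [0.489, 0.0289, 0.2745]
orientation: [-0.194, -3.135, -0.0]
contact_force: [0.3, -0.4, -0.1]
grip_width: 0.0597
gripper_force: 0.0
```

```bash
python3 - <<'E'
from h import *
plan([.489,.029,.090],-.12+np.pi/2)
C=cal('wrist'); np.savez('w8.npz',K=C[0],R=C[1],t=C[2]); im=r.grab_frame('wrist'); save(im,'w8.png')
print(proj(C,[.489,.029,.085]),proj(C,[.477,.030,.082]))
E
```

```text
t 14.95 tip [0.4889 0.029  0.1195] shift [-0.0001  0.0001  0.0295] roll -0.004 j7 0.87 F [ 0.3 -0.4 -0.1] M [-0.   -0.03 -0.04] w 0.0597 0.0
[312.00376438 301.59643131] [310.80105894 270.7696065 ]
```

View pics/w8.png

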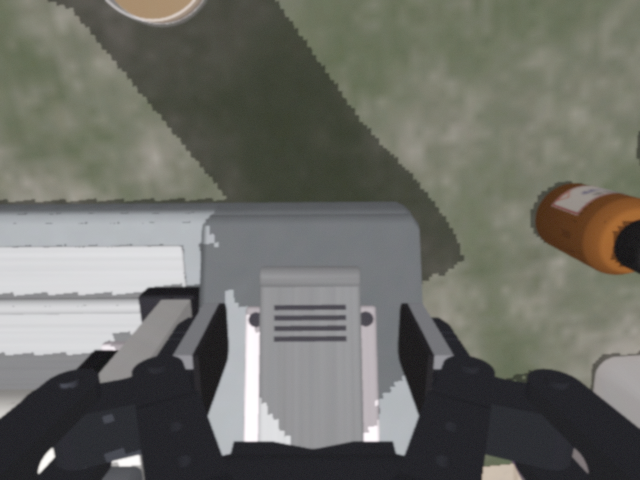

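The lip edge is at (310,268), where I predicted it, and is centred between the fingers. I'll go down and pinch.

carry_out(moves=[[0,0,0.012,0,0.06],[0,0,0.024,0,0.06],[0,0,0.033,0,0.06],[0,0,0.033,0,0.06],[0,0,0.033,0,0.045],[0,0,0.033,0,0.03],[0,0,0.033,0,0.03],[0,0,0.033,0,0.03]], force=40)

```text
clock: 15.8
tcp_pos: [0.4889, 0.0282, 0.242]
orientation: [-0.194, -3.135, 0.003]
contact_force: [-2.3, -4.4, 4.1]
grip_width: 0.0387
gripper_force: 40.0
```

```bash
python3 - <<'E'
from h import *
plan([.489,.029,.090],-.12+np.pi/2)
# arc shifts: grasp from start angle e0=-25deg, radius .083 about hinge; tool x=-x_logger(out), tool -z up
import math
r0=.082
for e in range(-25,90,5):
    a=math.radians(e); b=math.radians(-25)
    print(e, round(r0*(math.cos(a)-math.cos(b)),4), round(-r0*(math.sin(a)-math.sin(b)),4))
E
```

```text
t 15.8 tip [0.4889 0.0279 0.087 ] shift [ 0.      0.0011 -0.003 ] roll -0.004 j7 0.82 F [-2.3 -4.4  4.1] M [-1.02  0.48  0.24] w 0.0387 40.01811269670725
-25 0.0 -0.0
-20 0.0027 -0.0066
-15 0.0049 -0.0134
-10 0.0064 -0.0204
-5 0.0074 -0.0275
0 0.0077 -0.0347
5 0.0074 -0.0418
10 0.0064 -0.0489
15 0.0049 -0.0559
20 0.0027 -0.0627
25 0.0 -0.0693
30 -0.0033 -0.0757
35 -0.0071 -0.0817
40 -0.0115 -0.0874
45 -0.0163 -0.0926
50 -0.0216 -0.0975
55 -0.0273 -0.1018
60 -0.0333 -0.1057
65 -0.0397 -0.109
70 -0.0463 -0.1117
75 -0.0531 -0.1139
80 -0.0601 -0.1154
85 -0.0672 -0.1163
```

carry_out(moves=[[0.003,0,-0.0066,0,0.03],[0.005,0,-0.0134,0,0.03],[0.0064,0,-0.0204,0,0.03],[0.0074,0,-0.0275,0,0.03],[0.0077,0,-0.0347,0,0.03],[0.0074,0,-0.0418,0,0.03],[0.0064,0,-0.0489,0,0.03],[0.0049,0,-0.0559,0,0.03]])

```text
clock: 16.6
tcp_pos: [0.484, 0.0286, 0.2976]
orientation: [-0.196, -3.135, 0.001]
contact_force: [2.4, -5.0, -6.7]
grip_width: 0.0391
gripper_force: 41.4
```

```bash
python3 - <<'E'
from h import *
plan([.489,.029,.090],-.12+np.pi/2); im=r.grab_frame('wrist'); s=r.grab_frame('scene'); save(np.hstack([im[200:480,180:460],cv2.resize(s[215:335,250:400],(350,280),interpolation=cv2.INTER_CUBIC)]),'p9.png')
E
```

```text
t 16.6 tip [0.4838 0.0285 0.1426] shift [-0.0051  0.0011  0.0526] roll -0.005 j7 0.91 F [ 2.4 -5.  -6.7] M [-0.98 -0.1   0.11] w 0.0391 41.40474499792617
```

View pics/p9.png

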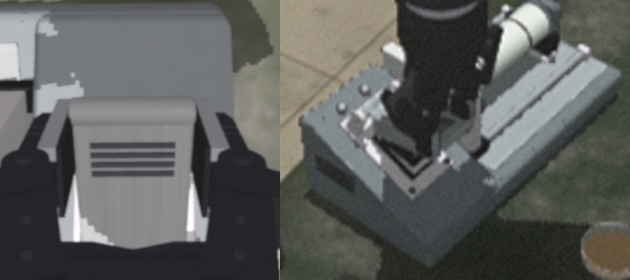

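The left half shows the cover lip pinched between the pads, and the right half shows the cover rising. I've now viewed 12 pictures, which is over the limit of 10, so from here I'll check by numbers only. Carrying on along the arc.

carry_out(moves=[[-0.0022,0,-0.0068,0,0.03],[-0.0049,0,-0.0134,0,0.03],[-0.0082,0,-0.0198,0,0.03],[-0.012,0,-0.0258,0,0.03],[-0.0164,0,-0.0315,0,0.03],[-0.0212,0,-0.0367,0,0.03],[-0.0265,0,-0.0416,0,0.03],[-0.0322,0,-0.0459,0,0.03]])

```text
clock: 17.5
tcp_pos: [0.515, 0.0251, 0.3432]
orientation: [-0.194, -3.131, 0.002]
contact_force: [-5.3, -5.4, -2.4]
grip_width: 0.0387
gripper_force: 40.4
```

carry_out(moves=[[-0.006,0,-0.0039,0,0.03],[-0.0124,0,-0.0072,0,0.03],[-0.019,0,-0.0099,0,0.03],[-0.0258,0,-0.0121,0,0.03],[-0.0328,0,-0.0136,0,0.03],[-0.04,0,-0.0145,0,0.03],[-0.04,0,-0.0145,0,0.03],[-0.04,0,-0.0145,0,0.03]])

```text
clock: 18.3
tcp_pos: [0.5563, 0.0202, 0.3594]
orientation: [0.194, 3.134, -0.002]
contact_force: [-2.4, -6.1, 5.2]
grip_width: 0.0383
gripper_force: 39.9
```

```bash
python3 - <<'E'
from h import *
plan([.489,.029,.090],-.12+np.pi/2)
E
```

```text
t 18.3 tip [0.5565 0.02   0.2044] shift [0.0682 0.0007 0.1143] roll -0.004 j7 0.99 F [-2.4 -6.1  5.2] M [-1.07  0.57  0.42] w 0.0383 39.93871608981863
```

carry_out(moves=[[0,0,0,0,0.06],[0,0,0,0,0.06],[0,0,0,0,0.06],[0,0,0,0,0.06],[0,0,-0.03,0,0.06],[0,0,-0.06,0,0.06],[0.03,0,-0.07,0,0.06],[0.06,0,-0.07,0,0.06]])

```text
clock: 19.1
tcp_pos: [0.4965, 0.0288, 0.4298]
orientation: [0.194, 3.132, 0.003]
contact_force: [-0.6, -0.0, 0.4]
grip_width: 0.0603
gripper_force: 0.0
```

```bash
python3 - <<'E'
from h import *
plan([.489,.029,.090],-.12+np.pi/2)
C=cal('wrist'); np.savez('w10.npz',K=C[0],R=C[1],t=C[2]); im=r.grab_frame('wrist'); save(im,'w10.png')
n=im.astype(int).sum(2); m=(n<150).astype(np.uint8)
for k in cv2.findContours(m,0,1)[0]:
    if cv2.contourArea(k)>60: print('dark',cv2.boundingRect(k),cv2.minAreaRect(k)[:2])
# expected: panel pts along slope below hinge
lx=np.array([.9928,-.1197,0]); h=np.array([.569,.0195,.122]); s=np.array([*(lx[:2]*np.cos(np.radians(25))),np.sin(np.radians(25))]); nn=np.array([*(-lx[:2]*np.sin(np.radians(25))),np.cos(np.radians(25))])
for d in(30,45,60,75,90): print(d,proj(C,h-s*d/1e3-nn*.019))
for e in (60,80,101): a=np.radians(e); print('lip e',e,proj(C,h-lx*.09*np.cos(a)+[0,0,.09*np.sin(a)]))
E
```

```text
t 19.1 tip [0.497  0.029  0.2748] shift [ 0.0086 -0.0013  0.1847] roll -0.004 j7 1.07 F [-0.6 -0.   0.4] M [0.02 0.03 0.03] w 0.0603 0.0
dark (31, 320, 17, 7) ((39.0, 323.0), (6.0, 16.0))
dark (0, 304, 640, 176) ((319.5, 391.5), (175.0, 639.0))
dark (16, 248, 35, 18) ((33.0, 256.5), (17.0, 34.0))
dark (178, 246, 19, 18) ((187.0, 254.5), (17.0, 18.0))
dark (290, 238, 38, 56) ((308.4099426269531, 265.7164306640625), (55.341453552246094, 36.394447326660156))
dark (212, 210, 33, 19) ((227.6103515625, 218.12413024902344), (31.886058807373047, 18.027660369873047))
dark (483, 165, 24, 28) ((491.4000549316406, 175.7000274658203), (17.441329956054688, 30.4105224609375))
dark (452, 156, 18, 35) ((459.17236328125, 173.649169921875), (35.25558090209961, 14.883493423461914))
dark (288, 0, 46, 30) ((309.1190185546875, 9.698820114135742), (16.381694793701172, 48.954593658447266))
30 [311.21380489 286.43087053]
45 [311.15785591 266.90225289]
60 [311.10266998 247.63997696]
75 [311.04823162 228.63863089]
90 [310.99452573 209.89294844]
lip e 60 [310.47681267 318.67798787]
lip e 80 [310.66933301 381.27462946]
lip e 101 [310.96228717 435.26130952]
```

```bash
python3 - <<'E'
from h import *
z=np.load('w10.npz'); C=(z['K'],z['R'],z['t']); im=cv2.imread('pics/w10.png')
for zz in(.086,.09): print(zz,'near end',onz(C,308.5,238.5,zz-.004),'centre',onz(C,308.5,266,zz),'far end',onz(C,308.5,293.5,zz+.006),'sides',onz(C,290,266,zz)-onz(C,328,266,zz))
for v in range(200,305,6): print(v,im[v,[270,285,300,309,320,335,345]].sum(1))
# scene & top check of the raised cover
h=np.array([.569,.0195,.122]); lx=np.array([.9928,-.1197,0])
T=cal('top'); t=r.grab_frame('top'); save(t,'t10.png')
for th in(1.9,2.2): a=th-np.radians(25); print(th,proj(T,h-lx*.098*np.cos(a)+[0,0,.098*np.sin(a)]),proj(T,h))
plan([.511,.025,.13],-.12+np.pi/2,.173)
E
```

```text
0.086 near end [0.51471982 0.02408142 0.082     ] centre [0.53541722 0.02149258 0.086     ] far end [0.55555205 0.01899215 0.092     ] sides [-0.0036078  -0.02902618  0.        ]
0.09 near end [0.51361671 0.02425542 0.086     ] centre [0.53403629 0.0217018  0.09      ] far end [0.55388262 0.01923793 0.096     ] sides [-0.00356182 -0.02865629  0.        ]
200 [325 327 327 322 327 319 323]
206 [330 321 331 326 322 322 325]
212 [331 331 333 323 323 327 318]
218 [328 487 496 491 493 498 462]
224 [332 487 499 493 490 499 408]
230 [515 610 305 304 308 503 493]
236 [514 686 434 433 430 505 497]
242 [510 689 157 155 157 505 497]
248 [516 692 182 182 175 498 503]
254 [518 695 111 120 119 499 506]
260 [523 699 135 111 111 500 509]
266 [521 702 205 108 109 494 509]
272 [524 705 212 113 108 492 512]
278 [526 704 214 143 105 493 514]
284 [527 710 213 499 102 490 515]
290 [518 713 214 456 106 488 590]
296 [513 713 482 470 479 638 708]
302 [521 716 390 457 378 582 519]
1.9 [248.15316176 227.53115718] [254.5480145 234.1879938]
2.2 [249.71283142 210.55934326] [254.5480145 234.1879938]
t 19.2 tip [0.4934 0.0289 0.2553] shift [-0.018  -0.0015  0.1253] roll -0.002 j7 1.07 F [ 0.5  0.2 -0.2] M [0.03 0.01 0.03] w 0.0597 0.0
```

carry_out(moves=[[-0.005,0,0,0,0.0],[-0.012,-0.001,0.015,0,0.0],[-0.017,-0.001,0.04,0,0.0],[-0.017,-0.001,0.065,0,0.0],[-0.017,-0.001,0.09,0,0.0],[-0.017,-0.001,0.11,0,0.0],[-0.017,-0.001,0.12,0,0.0],[-0.017,-0.001,0.125,0,0.0]], force=30)

```text
clock: 20.0
tcp_pos: [0.5135, 0.0248, 0.3011]
orientation: [-0.194, -3.133, -0.001]
contact_force: [0.6, -0.5, -0.2]
grip_width: -0.0001
gripper_force: 0.0
```

carry_out(moves=[[0,0,0.006,0,0.0],[0,0,0.012,0,0.0],[0,0,0.018,0,0.0],[0,0,0.023,0,0.0],[0,0,0.028,0,0.0],[0,0,0.031,0,0.0],[0,0,0.033,0,0.0],[0,0,0.033,0,0.0]])

```text
clock: 20.8
tcp_pos: [0.513, 0.0248, 0.2698]
orientation: [-0.194, -3.135, 0.0]
contact_force: [0.3, -1.2, -0.4]
grip_width: 0.0002
gripper_force: 0.0
```

```bash
python3 - <<'E'
from h import *
plan([.510,.0245,.085],-.12+np.pi/2,.173)
im=r.grab_frame('wrist'); save(im,'w11.png')
E
```

```text
t 20.8 tip [0.513  0.0248 0.0968] shift [ 0.0029 -0.0007  0.0118] roll -0.004 j7 0.88 F [ 0.3 -1.2 -0.4] M [-0.    0.01  0.03] w 0.0002 0.0
```

Tip is at z 0.097. Now small steps down, shifting 3 mm toward the robot.

carry_out(moves=[[0.002,0,0,0,0.0],[0.003,0,0.001,0,0.0],[0.003,0,0.002,0,0.0],[0.003,0,0.003,0,0.0],[0.003,0,0.004,0,0.0],[0.003,0,0.005,0,0.0],[0.003,0,0.006,0,0.0],[0.003,0,0.007,0,0.0]])

```text
clock: 21.65
tcp_pos: [0.5101, 0.0253, 0.2632]
orientation: [-0.194, -3.135, 0.0]
contact_force: [-1.5, 0.2, 4.8]
grip_width: -0.0002
gripper_force: 2.8
```

carry_out(moves=[[0,0,0.0005,0,0.0],[0,0,0.001,0,0.0],[0,0,0.0015,0,0.0],[0,0,0.002,0,0.0],[0,0,0.0025,0,0.0],[0,0,0.003,0,0.0],[0,0,0.003,0,0.0],[0,0,0.003,0,0.0]])

```text
clock: 22.45
tcp_pos: [0.5103, 0.0251, 0.26]
orientation: [0.195, 3.135, 0.0]
contact_force: [-0.2, -0.9, 0.1]
grip_width: -0.0004
gripper_force: 0.0
```

carry_out(moves=[[0,0,0.0005,0,0.0],[0,0,0.001,0,0.0],[0,0,0.0015,0,0.0],[0,0,0.002,0,0.0],[0,0,0.0025,0,0.0],[0,0,0.003,0,0.0],[0,0,0.003,0,0.0],[0,0,0.003,0,0.0]])

```text
clock: 23.25
tcp_pos: [0.5101, 0.0252, 0.2571]
orientation: [0.194, 3.135, -0.0]
contact_force: [0.2, -0.6, 0.8]
grip_width: -0.0004
gripper_force: 0.5
```

carry_out(moves=[[0,0,-0.01,0,0.0],[0,0,-0.03,0,0.0],[0,0,-0.06,0,0.0],[0.01,0,-0.1,0,0.0],[0.02,0,-0.14,0,0.0],[0.02,0,-0.176,0,0.0],[0.02,0,-0.176,0,0.0],[0.02,0,-0.176,0,0.0]])

```text
clock: 24.05
tcp_pos: [0.4902, 0.0277, 0.4341]
orientation: [0.195, 3.133, -0.001]
contact_force: [-1.1, -0.4, -1.6]
grip_width: 0.0
gripper_force: 0.0
```

```bash
python3 - <<'E'
from h import *
plan([.51,.025,.09],-.12+np.pi/2)
C=cal('wrist'); im=r.grab_frame('wrist'); save(im,'w12.png'); g=im.astype(int).sum(2)
m=(g<240).astype(np.uint8); P=proj(C,[.535,.0215,.088]); print(P)
for k in cv2.findContours(m,0,1)[0]:
    x,y,w,h=cv2.boundingRect(k)
    if cv2.contourArea(k)>100 and abs(x+w/2-P[0])<40: print((x,y,w,h))
u=int(P[0]); print([(v,int(g[v,u+5])) for v in range(int(P[1])-50,int(P[1])+45,5)])
# cover: compare top frames before/after around raised cover
a=cv2.imread('pics/top0.png'); t=r.grab_frame('top')[:,:,::-1]; cv2.imwrite('pics/t12.png',t)
d=(np.abs(a.astype(int)-t).max(2)>45).astype(np.uint8); d[:, :232]=0; d[:,285:]=0; d[300:]=0;d[:190]=0
for k in cv2.findContours(cv2.morphologyEx(d,2,np.ones((2,2))),0,1)[0]:
    if cv2.contourArea(k)>10: print('diff',cv2.boundingRect(k))
E
```

```text
t 24.05 tip [0.4905 0.0276 0.2791] shift [-1.920e-02 -1.000e-04  1.891e-01] roll -0.004 j7 1.08 F [-1.1 -0.4 -1.6] M [-0.03  0.04 -0.02] w 0.0 0.0
[311.80929707 272.43837952]
(0, 237, 640, 243)
(234, 0, 180, 233)
[(222, 399), (227, 498), (232, 501), (237, 235), (242, 299), (247, 288), (252, 96), (257, 83), (262, 87), (267, 90), (272, 92), (277, 80), (282, 139), (287, 316), (292, 143), (297, 116), (302, 111), (307, 104), (312, 113)]
diff (233, 296, 36, 5)
diff (242, 215, 13, 8)
diff (240, 207, 44, 90)
diff (233, 203, 20, 4)
diff (247, 191, 7, 12)
```

```bash
python3 - <<'E'
from h import *
C=cal('wrist'); z=np.load('w10.npz'); C0=(z['K'],z['R'],z['t'])
lx=np.array([.9928,-.1197,0]); P=np.array([.535,.0215,.086])
def pt(d,th,top): # d along slope down, rocker angle rel. panel, top thickness
    a=np.radians(25)+th; s=np.array([*(lx[:2]*np.cos(a)),np.sin(a)]); n=np.array([*(-lx[:2]*np.sin(a)),np.cos(a)])
    return P-s*d+n*top
for th in(-.22,.0,.22): print(th,[(d,proj(C0,pt(d,th,.004))[1].round(1),proj(C,pt(d,th,.004))[1].round(1)) for d in(.022,0,-.022)])
for n in('w10','w12'):
    g=cv2.imread(f'pics/{n}.png').astype(int).sum(2); print(n,[int(x) for x in g[224:300,300:320:19].mean(1)])
    m=g<240; print([int(np.sum(m[v,285:335])) for v in range(224,300,2)])
E
```

```text
-0.22 [(0.022, np.float64(237.2), np.float64(246.7)), (0, np.float64(266.1), np.float64(275.2)), (-0.022, np.float64(294.8), np.float64(303.4))]
0.0 [(0.022, np.float64(236.4), np.float64(245.8)), (0, np.float64(265.0), np.float64(274.1)), (-0.022, np.float64(294.1), np.float64(302.9))]
0.22 [(0.022, np.float64(237.1), np.float64(246.3)), (0, np.float64(263.8), np.float64(272.9)), (-0.022, np.float64(291.9), np.float64(300.9))]
w10 [495, 496, 495, 495, 488, 438, 302, 155, 110, 175, 328, 437, 430, 309, 159, 104, 108, 124, 157, 231, 298, 318, 306, 259, 180, 126, 117, 119, 114, 120, 118, 108, 112, 113, 118, 110, 123, 137, 137, 138, 143, 153, 158, 166, 163, 164, 164, 156, 164, 157, 159, 162, 162, 162, 157, 159, 162, 164, 159, 157, 161, 155, 159, 154, 158, 160, 172, 176, 180, 206, 308, 429, 485, 460, 355, 223]
[0, 0, 0, 0, 43, 5, 3, 34, 39, 43, 19, 19, 44, 44, 44, 44, 44, 44, 44, 44, 44, 42, 40, 40, 40, 39, 40, 43, 43, 40, 35, 34, 33, 33, 40, 3, 3, 5]
w12 [490, 499, 500, 501, 498, 502, 503, 500, 504, 499, 497, 465, 373, 234, 134, 133, 222, 298, 282, 193, 116, 126, 178, 204, 215, 187, 141, 103, 99, 99, 108, 105, 108, 105, 103, 108, 105, 109, 113, 108, 119, 111, 117, 108, 114, 107, 115, 109, 113, 112, 112, 112, 112, 112, 115, 113, 108, 115, 111, 110, 119, 117, 121, 121, 122, 115, 111, 120, 121, 132, 144, 147, 184, 252, 297, 310]
[0, 0, 0, 0, 0, 0, 0, 42, 23, 2, 34, 19, 14, 38, 39, 39, 38, 40, 42, 40, 38, 38, 38, 39, 39, 39, 42, 42, 42, 43, 36, 34, 34, 37, 42, 39, 35, 12]
```

```bash
python3 - <<'E'
from h import *
print(r.hand_in())
E
```

```text
the job is handed in; nothing more can be done
None
```

I handed in the job at about 24 s, with no verdict returned: the core is let go in both V rests, the guard cover is up, and the switch felt on (push rose to about 5 N, then dropped to zero). The cover angle and rocker position are inferred from contact force and pixel checks, and I viewed 12 pictures, over the limit of 10.

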